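Fill the spice caddy in order of height

TASK

Stand the four slim round spice jars with flat lids in the wooden caddy, one upright in each bay, in order of height: the tallest in the bay at the handle end (the end with the steel ring), the shortest at the other end. Set each down gently, without dropping it. The look-alikes (the jar with a ball knob, the square jar, the wide jar) and the egg cup do not belong: leave them standing where they are.

Things in the scene. Friction and masses are not known exactly. Their poses are not given: they have to be found in the camera images.
- caddy: Dark wooden spice caddy, fixed to the worktop: a low open tray, 244 mm long (its x), 64 mm wide (its y), walls 22 mm high and 4 mm thick, floor 6 mm thick, with four square bays in one row along its x. Each bay is 56 mm by 56 mm inside; bay centres lie at x = +90, +30, -30 and -90 mm, y = 0. A dark steel pull ring sticks out 26 mm beyond the +x end, 16 mm high: that is the handle end. Origin: centre of its underside, on the worktop; z up. It may lie at any angle.
- jar122: Slim round white ceramic spice jar with a flat dark steel lid of the same diameter, the tallest of the four: 40 mm in diameter, 122 mm high with the lid (lid: top 14 mm, fixed), about 180 g. Origin: centre of its underside; z up along its axis. Loose; it may stand anywhere on the worktop left or right of the caddy.
- jar100: Slim round white ceramic spice jar with a flat dark steel lid of the same diameter, the second tallest of the four: 40 mm in diameter, 100 mm high with the lid (lid: top 14 mm, fixed), about 150 g. Origin: centre of its underside; z up along its axis. Loose; it may stand anywhere on the worktop left or right of the caddy.
- jar78: Slim round white ceramic spice jar with a flat dark steel lid of the same diameter, the second shortest of the four: 40 mm in diameter, 78 mm high with the lid (lid: top 14 mm, fixed), about 120 g. Origin: centre of its underside; z up along its axis. Loose; it may stand anywhere on the worktop left or right of the caddy.
- jar56: Slim round white ceramic spice jar with a flat dark steel lid of the same diameter, the shortest of the four: 40 mm in diameter, 56 mm high with the lid (lid: top 14 mm, fixed), about 90 g. Origin: centre of its underside; z up along its axis. Loose; it may stand anywhere on the worktop left or right of the caddy.
- knob_jar: Look-alike that stays: round white jar, 40 mm in diameter, 78 mm to its flat dark steel lid, with a ball knob on top (99 mm in all). Origin: centre of its underside. Loose; it may stand anywhere on the worktop left or right of the caddy.
- square_jar: Look-alike that stays: white jar with a flat dark steel lid but square in plan, 40 mm by 40 mm, 100 mm high. Origin: centre of its underside. Loose; it may stand anywhere on the worktop left or right of the caddy.
- wide_jar: Look-alike that stays: round white jar with a flat dark steel lid but wide, 62 mm in diameter, 78 mm high; it would not fit a bay. Origin: centre of its underside. Loose; it may stand anywhere on the worktop left or right of the caddy.
- egg_cup: Bystander that stays: open white egg cup on a waisted foot, 48 mm across the rim, 55 mm high. Origin: centre of its underside. Loose; it may stand anywhere on the worktop left or right of the caddy.
Things that resemble listed ones, but are neither listed nor needed, are in the scene too. Leave any orange look-alike of the jar78 alone.

How it is judged:
By the outcome, as a careful person would: the job done as asked, in the order asked, and still so for the second after the job is handed in, with the robot touching nothing.
It also fails if it takes over 106 s, if anything falls off the work surface, if the arm or the gripper's body presses on something with over 40 N, if the wrist force passes 120 N, or if a joint passes its speed limit or range.

ROBOT

A 6-joint arm with a two-finger parallel gripper is mounted at the origin on the work surface. World frame = base frame: x ahead of the robot, y to its left, z up, the work surface at z = 0. Lengths are in mm, angles in rad, forces in N, time in s.
With the tool pointing down it reaches from about 325 to 1000 mm from the base axis. Payload 5.1 kg.
Tool frame: the origin (TCP) lies at the very end of the fingers, on their centre line; the grasp point (between the pads) lies bot.grip_depth behind it (bot.grip_depth is the distance from the TCP to the grasp point, in mm); z points along the fingers, y is the line along which they close (so a half turn about z gives the same grasp; the last joint's range is limited). The gripper opens to 85 mm and grips with 20 to 120 N. Pads are 22 mm wide; open, the fingers measure 114 mm over their backs; the gripper's body (76 mm by 85 mm) begins 54 mm behind the grasp point. The pads swing forward as they close: fully open they stand 13 mm farther back than shut.
Start: joints at [-1.33, 0.124, 1.65, -0, 1.367, -0.083], TCP at [206.779, -616.22, 231.322] pointing down, gripper open.
Joint ranges: [-2.61, 2.61], [-1.02, 2.33], [0.03, 2.71], [-1.35, 4.49], [0.32, 2.68], [-2.91, 2.91]. Speed limits (rad/s): [2.57, 2.57, 3.14, 3.14, 3.14, 3.14].

INTERFACE

Orientations are given as [roll, pitch, yaw] about the fixed x, y, z axes, in that order (R = Rz(yaw) Ry(pitch) Rx(roll)).
In Python, from rig import bot gives the robot as it stands. Calls block until the motion is done:
- bot.move_to(position, orientation): joint-space move of the TCP to a pose.
- bot.move_l(position, ori=None, max_speed=150): straight line of the TCP; ori=None keeps the orientation; max_speed is the mean speed in mm/s.
- bot.set_joints(angles): joint-space move.
- bot.move_gripper(opening, grasp_force=None): opening from 0.0 (shut) to 1.0 (fully open); grasp_force is the grip in N (None keeps the last); returns when the fingers have stopped.
- bot.dwell(seconds).
- bot.ik(position, orientation): joint angles nearest the present ones, or None.
- bot.sense(): the state.
- bot.camera(name): name is "scene" or "top"; returns a dict with "image" (420x560x3 uint8, red, green, blue), "z_map" (420x560 float32, mm along the optical axis (not along the pixel's ray), 0 where there is no reading), "mtx" (3x3 intrinsics, pixels), "dist" ([k1, k2, p1, p2, k3] as OpenCV has them; the pictures are not rectified), "world_from_camera" (4x4, takes a point from camera to world coordinates). Camera axes: x right, y up, looking along -z (the intrinsics and any distortion apply to the point x, -y, -z); pixel columns grow to the right and rows downward; lengths in mm; the calibration is good to about 2 mm. A picture is of the moment at which its call begins.
A pose or a line that the arm cannot do raises bot.IKError and nothing moves.
- bot.close_job(): hands the job in; it is judged then, once.
The state is a dict: "time_s": time; "q": joint angles; "joint_velocities": joint speeds; "joint_efforts": joint torques, N m; "ee_pos": TCP position; "orientation": TCP orientation; "wrist_force": force on the tool from outside, world axes, zero at the start; "wrist_torque": the same for the moment, N m; "grip_width": opening from 0.0 (shut) to 1.0 (fully open); "grasp_force": force on a finger pad.
Only numpy, scipy, OpenCV 4.12 (cv2) and the standard library are available. Lean on these libraries where they do the work, as an engineer would, in place of code of your own. Each camera call takes 0.05 s, during which the arm holds its last target. There are 200 camera calls.

## Working session

There is one attempt and no reset: what is moved stays moved. The work goes in short steps, each a Python script; the robot and the scene stay as the last script left them, time stands still between calls to the robot, and variables do not carry over. Pictures are saved under pics/ and viewed, at most 14 in all, crops included, and the job is handed in when it is done.

```bash
ls; mkdir -p pics; python3 - <<'E'
from rig import bot
import cv2,numpy as np,pickle
d={}
for n in("scene","top"):
    c=bot.camera(n);d[n]=c
    cv2.imwrite(f"pics/{n}0.png",c["image"][:,:,::-1])
    print(n,c["mtx"].tolist(),c["dist"],np.round(c["world_from_camera"],3).tolist(),(c["z_map"]>0).mean())
pickle.dump(d,open("d0.pkl","wb"))
s=bot.sense();print(s["time_s"],s["orientation"],s["ee_pos"],bot.grip_depth)
E
```

```text
pics
scene [[493.9028258466679, 0.0, 280.43350605947], [0.0, 493.9028258466679, 202.91005830435753], [0.0, 0.0, 1.0]] [0.0383097 0.        0.        0.        0.       ] [[-0.19, -0.665, 0.722, 1492.487], [0.982, -0.131, 0.137, 157.877], [0.004, 0.735, 0.678, 1008.473], [0.0, 0.0, 0.0, 1.0]] 0.9959481292517007
top [[458.70989744466493, 0.0, 272.1974046756041], [0.0, 458.70989744466493, 214.43446646293182], [0.0, 0.0, 1.0]] [-0.06201192  0.          0.          0.          0.        ] [[-0.011, 0.998, -0.06, 414.811], [-1.0, -0.01, 0.011, -15.41], [0.01, 0.06, 0.998, 1377.587], [0.0, 0.0, 0.0, 1.0]] 0.9960416666666667
0.1 [-3.13974087e+00 -1.51498869e-04  3.23801060e-01] [ 206.65430942 -615.70186924  230.16924751] 18.700000000000003
```

View pics/scene0.png

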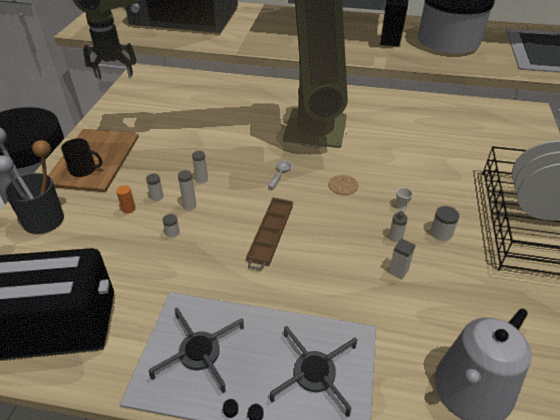

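View pics/top0.png

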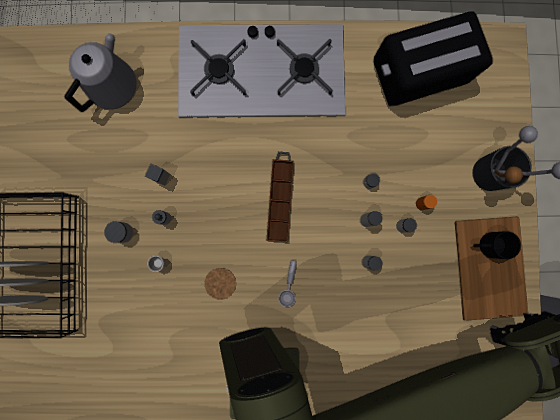

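Scene view: the flat-lid slim round jars are at (187,190) tallest, (200,167), (154,187) and (171,225) shortest. The look-alikes are orange (126,199), knob (399,226), square (402,258), wide (445,223) and egg cup (403,198). Top view: jars are at (373,219), (373,264), (407,226) and (372,181), the caddy is at (280,200), and its ring is at the top end (283,156). Next I measure from the depth map and check with a crop.

```bash
cat > h.py <<'E'
import cv2,numpy as np
def rays(c,uv):
    p=cv2.undistortPoints(np.float64(uv).reshape(-1,1,2),c["mtx"],c["dist"]).reshape(-1,2)
    return np.c_[p[:,0],-p[:,1],-np.ones(len(p))]
def cloud(c):
    v,u=np.mgrid[:420,:560]
    d=rays(c,np.c_[u.ravel(),v.ravel()])*c["z_map"].reshape(-1,1)
    T=c["world_from_camera"]
    return (d@T[:3,:3].T+T[:3,3]).reshape(420,560,3)
def onplane(c,uv,z):
    T=c["world_from_camera"];d=rays(c,uv)@T[:3,:3].T
    return T[:3,3]+d*((z-T[2,3])/d[:,2])[:,None]
E
python3 - <<'E'
import pickle
from h import *
d=pickle.load(open("d0.pkl","rb"))
for n in("top","scene"):
    c=d[n];P=cloud(c);z=P[...,2]
    m=((z>30)&(P[...,0]>330)&(P[...,0]<800)&(abs(P[...,1])<450)).astype(np.uint8)
    k,l,st,ce=cv2.connectedComponentsWithStats(m)
    for i in range(1,k):
        if st[i,4]<25: continue
        q=P[l==i];h=np.percentile(q[:,2],90)
        sel=(l==i)&(z>h-6)
        v,u=np.nonzero(sel)
        (cu,cv),r=cv2.minEnclosingCircle(np.c_[u,v].astype(np.float32))
        print(n,np.round(ce[i]),st[i,4],"h",h.round(1),"top",np.median(P[sel],0).round(1), "circ",onplane(c,[[cu,cv]],h).round(1)[0,:2],round(r,1), c["image"][sel].mean(0).round())
c=d["top"];P=cloud(c)
hsv=cv2.cvtColor(c["image"],cv2.COLOR_RGB2HSV)
print(np.median(P[300:320,350:370,2]),c["image"][200,270],hsv[190:195,272:290:4].tolist())
# caddy: dark pixels near (280,200)
im=c["image"].astype(int);m=np.zeros((420,560),np.uint8);m[162:250,255:305]=(im.sum(2)<200)[162:250,255:305]
k,l,st,_=cv2.connectedComponentsWithStats(m);i=1+st[1:,4].argmax()
v,u=np.nonzero(l==i);W=onplane(c,np.c_[u,v],22.)
print(st[i]);r=cv2.minAreaRect(W[:,:2].astype(np.float32));print(r,cv2.boxPoints(r))
cr=np.vstack([cv2.resize(d["scene"]["image"][140:250,105:275],None,fx=2.7,fy=2.7),cv2.resize(c["image"][145:255,255:425],None,fx=2.7,fy=2.7)])
cv2.imwrite("pics/crop1.png",cr[:,:,::-1])
E
```

```text
top [156. 173.] 297 h 102.1 top [614.3 303.6  99.8] circ [613.4 303.2] 9.7 [61. 62. 64.]
top [372. 180.] 171 h 59.3 top [ 591.5 -322.8   56.7] circ [ 592.1 -322.4] 6.8 [49. 50. 53.]
top [160. 217.] 202 h 94.2 top [490.1 293.2  94.4] circ [489.3 293.2] 3.2 [35. 36. 38.]
top [371. 219.] 257 h 124.2 top [ 477.  -310.6  121.8] circ [ 477.8 -310. ] 7.5 [49. 50. 53.]
top [408. 225.] 211 h 81.1 top [ 458.2 -422.5   78.2] circ [ 458.1 -420.5] 7.3 [48. 49. 52.]
top [117. 232.] 471 h 80.5 top [447.1 418.6  77.9] circ [446.9 417.1] 11.1 [56. 57. 60.]
top [154. 264.] 135 h 55.7 top [354.5 315.6  53.8] circ [355.9 308.4] 8.3 [121. 116. 111.]
top [372. 263.] 232 h 102.8 top [ 350.  -314.1  100.6] circ [ 352.5 -314. ] 7.2 [48. 49. 52.]
scene [199. 162.] 309 h 100.3 top [ 358.9 -313.2   99.4] circ [ 360.  -311.7] 6.3 [88. 84. 75.]
scene [186. 186.] 430 h 121.5 top [ 484.4 -309.1  121. ] circ [ 484.2 -308.9] 7.0 [83. 79. 73.]
scene [154. 183.] 258 h 78.5 top [ 464.3 -418.8   77.1] circ [ 464.5 -419.1] 6.7 [83. 80. 73.]
scene [404. 194.] 206 h 54.5 top [359.7 309.9  53.4] circ [362.9 309.6] 8.1 [138. 
[... 323 characters left out ...]
2.2 304.4  98.3] circ [623.2 304.2] 10.2 [75. 73. 69.]
-0.34880950264755484 [66 34 20] [[[10, 189, 31], [11, 165, 54], [12, 158, 63], [11, 171, 58], [10, 161, 57]], [[10, 196, 30], [11, 172, 55], [10, 158, 63], [10, 161, 57], [10, 164, 56]], [[11, 179, 30], [12, 179, 54], [11, 160, 62], [10, 163, 58], [11, 164, 56]], [[11, 159, 32], [11, 164, 56], [11, 162, 63], [11, 167, 58], [10, 164, 56]], [[12, 183, 32], [10, 162, 55], [10, 158, 63], [10, 164, 59], [11, 168, 56]]]
[ 266  162   29   82 1774]
((533.821044921875, -53.91995620727539), (65.90495300292969, 242.4399871826172), 84.99591827392578) [[410.18875  -76.17322 ]
 [651.70465  -97.32045 ]
 [657.45337  -31.666695]
 [415.93744  -10.519463]]
```

View pics/crop1.png

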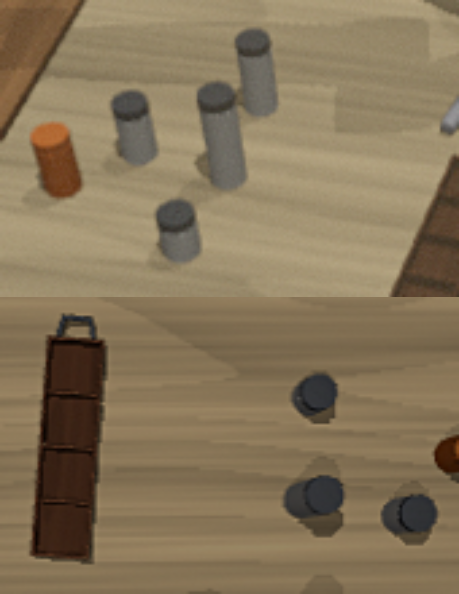

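The crop confirms four plain flat-lid round jars with distinct heights (122/100/78/56), the orange one apart from them, and the ring at the +x end. I'll cross-check the caddy and lids in the second view, and test the IK.

```bash
python3 - <<'E'
import pickle
from h import *
from rig import bot
d=pickle.load(open("d0.pkl","rb"))
for n,(r0,r1,c0,c1) in {"scene":(190,275,240,300),"top":(150,255,255,305)}.items():
    c=d[n];hsv=cv2.cvtColor(c["image"],cv2.COLOR_RGB2HSV).astype(int)
    P=cloud(c)
    m=np.zeros((420,560),np.uint8);m[r0:r1,c0:c1]=((hsv[...,2]<100)&(hsv[...,1]>95))[r0:r1,c0:c1]
    # rim pixels: height near 22
    s=(m>0)&(abs(P[...,2]-22)<5)
    W=P[s][:,:2].astype(np.float32);r=cv2.minAreaRect(W)
    v,u=np.nonzero(m);
    print(n,s.sum(),r,"outline@22",cv2.minAreaRect(onplane(c,np.c_[u,v],22.)[:,:2].astype(np.float32)))
# jar axis from side surfaces: circle fit r=20 on the wall points
    for nm,x,y,h in(("122",477,-310,122),("100",351,-314,100),("78",458,-421,78),("56",592,-322,56)):
        q=P[(np.hypot(P[...,0]-x-3,P[...,1]-y)<32)&(P[...,2]>10)&(P[...,2]<h-4)][:,:2]
        from scipy.optimize import least_squares
        f=least_squares(lambda p:np.hypot(*(q-p).T)-20,[x,y],loss="soft_l1")
        print(nm,len(q),f.x.round(1))
for y in(-.089,-.089+np.pi):
  for p in([592,-322,200],[352,-314,220],[623,-62,250],[445,-46,200],[458,-421,200]):
    q=bot.ik(p,[np.pi,0,y]);print(np.round(q,2) if q is not None else None)
E
```

```text
scene 313 ((544.963134765625, -48.923919677734375), (62.55670166015625, 245.64698791503906), 85.06672668457031) outline@22 ((552.5269775390625, -47.476966857910156), (66.26759338378906, 255.5095977783203), 84.99641418457031)
122 391 [ 480.  -310.5]
100 280 [ 355.  -313.6]
78 229 [ 461.9 -419.9]
56 159 [ 594.9 -322.5]
top 327 ((538.5374755859375, -53.64458465576172), (64.05248260498047, 244.50863647460938), 85.0360107421875) outline@22 ((549.244140625, -55.776519775390625), (68.90521240234375, 271.9676818847656), 84.8424072265625)
122 128 [ 477.5 -312. ]
100 100 [ 351.5 -315.1]
78 93 [ 459.  -423.4]
56 54 [ 592.7 -324.1]
[-0.58  0.2   1.62 -0.    1.32  1.08]
[-0.84 -0.28  2.05 -0.    1.37  0.82]
[-0.18  0.06  1.69 -0.    1.39  1.47]
[-0.22 -0.33  2.12 -0.    1.35  1.44]
[-0.83  0.08  1.75 -0.    1.31  0.83]
[-0.58  0.2   1.62  0.    1.32 -2.06]
[-0.84 -0.28  2.05  0.    1.37 -2.32]
[-0.18  0.06  1.69  0.    1.39 -1.67]
[-0.22 -0.33  2.12  0.    1.35 -1.7 ]
[-0.83  0.08  1.75  0.    1.31 -2.31]
```

```bash
cat >> h.py <<'E'
YAW=np.radians(-5.);ORI=[np.pi,0,YAW]
def pick(bot,x,y,h,up=150):
    zt=h-14-bot.grip_depth
    bot.move_to([x,y,h+60],ORI)
    bot.move_l([x,y,zt],max_speed=120)
    bot.move_gripper(0.0,30)
    s=bot.sense();print("grip",s["grip_width"],s["grasp_force"],s["ee_pos"].round(1) if hasattr(s["ee_pos"],"round") else s["ee_pos"])
    bot.move_l([x,y,zt+up],max_speed=200)
    s=bot.sense();print("lifted",s["grip_width"],s["grasp_force"],np.round(s["wrist_force"],1),s["time_s"])
def place_above(bot,x,y,h,base=25,up=150):
    zt=h-14-bot.grip_depth
    bot.move_l([x,y,zt+up],max_speed=250)
    bot.move_l([x,y,zt+base],max_speed=150)
def lower(bot,x,y,h):
    zt=h-14-bot.grip_depth
    bot.move_l([x,y,zt+9],max_speed=60)
    bot.dwell(.2);f0=bot.sense()["wrist_force"][2]
    for b in np.arange(8,3.4,-.5):
        bot.move_l([x,y,zt+b],max_speed=15)
        f=bot.sense()["wrist_force"];
        if f[2]-f0>2.5: break
    print("contact at base",b,f0,np.round(f,1))
def release(bot,x,y,h):
    bot.move_gripper(1.0)
    bot.move_l([x,y,h+60],max_speed=150)
    print("t",bot.sense()["time_s"])
C0=np.array([540.,-51.5])
def bay(k,C=C0):
    return C+k*np.array([np.cos(YAW),np.sin(YAW)])
E
python3 - <<'E'
from h import *
from rig import bot
pick(bot,593.8,-323,56)
x,y=bay(-90);place_above(bot,x,y,56,base=30);print(x,y)
c=bot.camera("scene");t=bot.camera("top")
a=cv2.resize(c["image"][150:290,180:340],None,fx=2.5,fy=2.5);b=cv2.resize(t["image"][140:280,220:380],None,fx=2.5,fy=2.5)
cv2.imwrite("pics/s1.png",np.hstack([a,b])[:,:,::-1])
E
```

```text
grip 0.4636977215242162 30.583726912736893 [ 594.3 -323.3   24.2]
lifted 0.45984977944626887 30.316985696554184 [-1.1  0.7 -1.7] 4.2333
450.34247717174287 -43.65598315271077
```

View pics/s1.png

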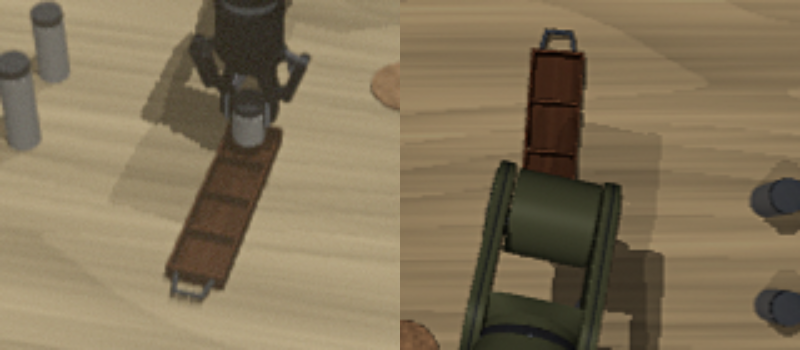

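The jar hangs over the far bay (scene crop about (250,120)). I'll measure its position in the scene camera against the caddy rim in that same camera.

```bash
python3 - <<'E'
from h import *
from rig import bot
from scipy.optimize import least_squares
s=bot.sense();print(s["ee_pos"],s["time_s"])
c=bot.camera("scene");P=cloud(c)
q=P[(np.hypot(P[...,0]-453,P[...,1]+43)<30)&(P[...,2]>36)&(P[...,2]<58)]
sat=cv2.cvtColor(c["image"],cv2.COLOR_RGB2HSV)
print(len(q),least_squares(lambda p:np.hypot(*(q[:,:2]-p).T)-20,[450,-43],loss="soft_l1").x)
# caddy rim points in both cameras, in the frame of the caddy
R=np.array([[np.cos(YAW),np.sin(YAW)],[-np.sin(YAW),np.cos(YAW)]])
import pickle;d=pickle.load(open("d0.pkl","rb"))
for n in d:
    P=cloud(d[n]);L=(P[...,:2]-C0)@R.T
    for z0,z1 in((14,19),(19,28)):
        m=(abs(L[...,0])<145)&(abs(L[...,1])<50)&(P[...,2]>z0)&(P[...,2]<z1)
        a=m&(abs(L[...,0])<105); b=m&(abs(L[...,1])<25)
        print(n,z0,"y:",np.percentile(L[a][:,1],[1,5,50,95,99]).round(1),"x:",np.percentile(L[b][:,0],[1,5,95,99]).round(1))
        hist=np.histogram(L[b][:,0],np.arange(-145,146,5))[0];print(hist)
E
```

```text
[451.48204936 -43.94104575  54.63276884] 6.6917
74 [452.60087608 -43.0478535 ]
scene 14 y: [-31.6 -28.6   4.3  33.3  33.8] x: [-122.2 -119.   140.6  143.6]
[ 0  0  0  0  6 12  6  0  0  0  0  0  0  0  0  0  1 14  3  1  0  0  0  0
  0  0  0  0  2 16  4  0  0  0  0  0  0  0  0  0  3 20  2  0  0  0  0  0
  0  0  0  0  1 19  7  7  3  8]
scene 19 y: [-30.4 -29.6   1.1  33.1  33.8] x: [-121.2 -117.5  124.7  135. ]
[ 0  0  0  0  4 15  3  0  0  0  0  0  0  0  0  0  1 20  6  0  0  0  0  0
  0  0  0  0  1 19  8  0  0  0  0  0  0  0  0  0  1 22  3  0  0  0  0  0
  0  0  0  0  3 24  5  0  1  1]
top 14 y: [-34.1 -33.9  -2.9  29.5  29.7] x: [-123.3 -120.7  142.5  144.3]
[0 0 0 0 5 1 0 0 0 0 0 0 0 0 0 0 6 0 1 1 0 0 0 0 0 0 1 0 4 0 0 0 0 0 0 0 0
 0 0 0 2 1 0 0 0 0 0 0 0 0 0 0 8 6 4 6 2 9]
top 19 y: [-34.  -33.6  -5.8  29.1  29.5] x: [-122.9 -122.2  118.9  120.3]
[ 0  0  0  0 15  1  0  0  0  0  0  0  0  0  0  0 14  2  0  0  0  0  0  0
  0  0  0  0 24  0  0  0  0  0  0  0  0  0  0  0 21  1  0  0  0  0  0  0
  0  0  0  0 16  2  0  0  0  0]
```

Agreement is within about 1 mm, so I'll lower it.

```bash
python3 - <<'E'
from h import *
from rig import bot
x,y=bay(-90);lower(bot,x,y,56);release(bot,x,y,56)
pick(bot,460.5,-421.6,78)
x,y=bay(-30);place_above(bot,x,y,78,base=30)
c=bot.camera("scene");a=cv2.resize(c["image"][130:270,130:340],None,fx=3,fy=3)
cv2.imwrite("pics/s2.png",a[:,:,::-1])
E
```

```text
contact at base 6.5 -1.3199889870363721 [-2.4 -0.4  3.1]
t 9.6917
grip 0.4627595207895212 30.541655123233795 [ 460.8 -422.    46.1]
lifted 0.4565429647565074 30.330906808376312 [-0.4  0.3 -1.1] 13.4167
```

View pics/s2.png

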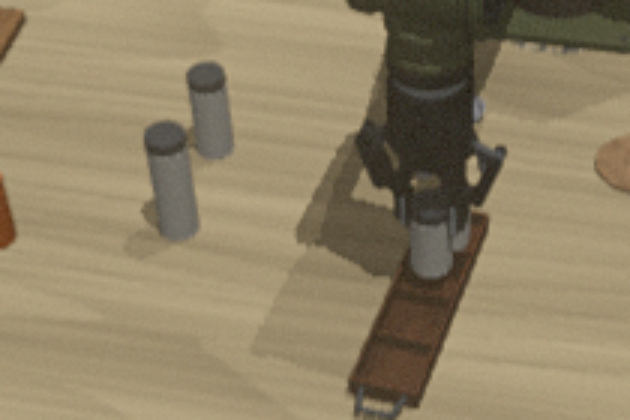

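The jar56 is standing in the end bay (behind, (462,235)), and jar78 hangs over the next bay (432,245). The other two jars are undisturbed. Continuing.

```bash
python3 - <<'E'
from h import *
from rig import bot
x,y=bay(-30);lower(bot,x,y,78);release(bot,x,y,78)
pick(bot,353.5,-314.3,100)
x,y=bay(30);place_above(bot,x,y,100,base=30)
c=bot.camera("scene");a=cv2.resize(c["image"][130:270,130:340],None,fx=3,fy=3)
cv2.imwrite("pics/s3.png",a[:,:,::-1])
E
```

```text
contact at base 6.0 -1.113732922329513 [-2.3  0.   5.1]
t 19.2667
grip 0.4582353082729419 30.697659105062485 [ 353.8 -314.6   68. ]
lifted 0.4584070995822953 30.416841208934784 [-0.4  0.6 -1.2] 22.7667
```

View pics/s3.png

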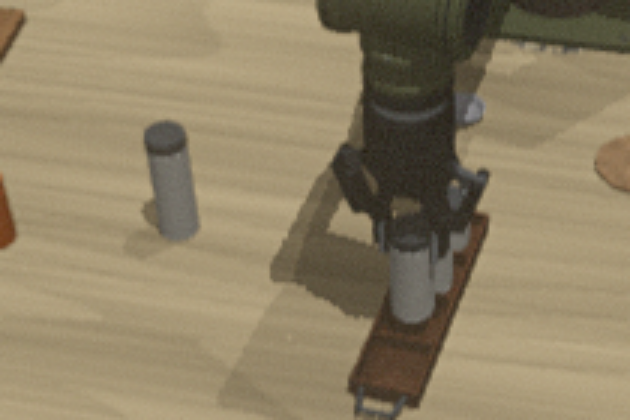

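The jar100 hangs over bay +30 (412,280), and the two shorter jars stand behind it. Continuing with the last jar.

```bash
python3 - <<'E'
from h import *
from rig import bot
x,y=bay(30);lower(bot,x,y,100);release(bot,x,y,100)
pick(bot,479,-311,122)
x,y=bay(90);place_above(bot,x,y,122,base=30)
lower(bot,x,y,122);release(bot,x,y,122)
bot.move_l([x,y,230],max_speed=150);bot.move_to([350,-450,280],ORI);bot.dwell(.5)
c=bot.camera("scene");t=bot.camera("top")
a=cv2.resize(c["image"][150:290,180:340],None,fx=2.5,fy=2.5);b=cv2.resize(t["image"][140:280,220:380],None,fx=2.5,fy=2.5)
cv2.imwrite("pics/s4.png",np.hstack([a,b])[:,:,::-1])
cv2.imwrite("pics/s4full.png",c["image"][:,:,::-1])
P=cloud(t);R=np.array([[np.cos(YAW),np.sin(YAW)],[-np.sin(YAW),np.cos(YAW)]]);L=(P[...,:2]-C0)@R.T
for k,h in((90,122),(30,100),(-30,78),(-90,56)):
    m=(abs(L[...,0]-k)<30)&(abs(L[...,1])<30)&(P[...,2]>h-2);print(k,np.median(L[m],0).round(1),np.median(P[m][:,2]).round(1))
E
```

```text
contact at base 6.0 -2.1910117658473673 [-2.   0.8  4.1]
t 28.4667
grip 0.4575309893364278 30.5769981443882 [ 479.4 -311.4   90. ]
lifted 0.4646066403299028 30.413386970758438 [-0.4 -0.6 -1.9] 31.8417
contact at base 6.0 -1.9544634313309537 [-0.6  0.6  3.7]
t 37.3167
90 [89.  -2.7] 127.3
30 [28.6 -2.1] 105.7
-30 [-31.   -2.5] 83.5
-90 [-91.5  -2.7] 61.9
```

View pics/s4.png

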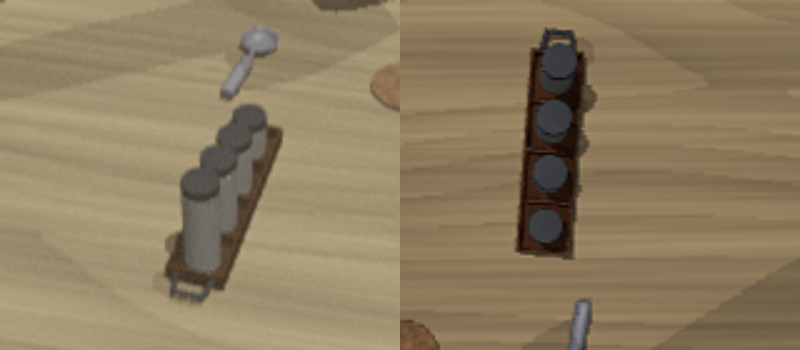

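View pics/s4full.png

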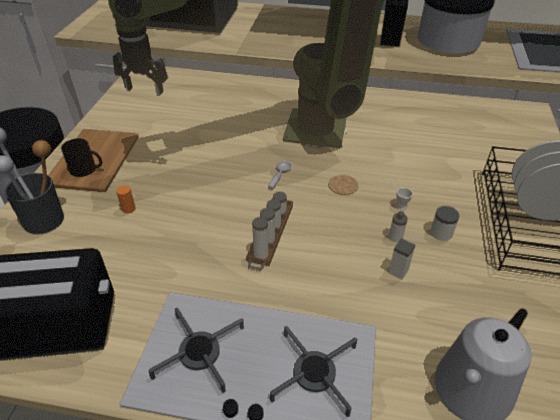

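All four jars stand upright in their bays, tallest at the ring (260,238) down to shortest (280,203). Their lid heights match jar height plus 6 mm. The look-alikes and the orange jar are unmoved.

```bash
python3 -c "
from rig import bot
print(bot.close_job())"
```

```text
the job is handed in; nothing more can be done
None
```

The job is handed in: the four slim jars stand upright in the caddy, tallest at the ring end down to shortest at the other, each lowered gently to contact. The look-alikes, the egg cup and the orange jar were left where they were, and the run used about 40 s of the 106 s allowed.

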